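# Turn the specimen tray end for end in the sprung insect box

## Task

The tray in the open insect box is in the wrong way round: the one big beetle should lie at the end by the steel spring shoe, not at the end under the brass lip. Push the tray by its bar against the shoe until the shoe is right back on its stop, lift the tray clear, turn it half a turn, push the shoe right back to its stop again with the tray and let it down into the box so that it ends flat on the floor with its end home under the lip, held there by the spring. Keep the tray roughly level, do not ram the shoe, and leave the other things on the desk where they are.

Things in the scene. Friction and masses are not known exactly. Their poses are not given: they have to be found in the camera images.
- box: Fixed mahogany insect box. Origin on the desk below the middle of the home tray; x to the hinged side (away from the robot at yaw 0), y from lip end to sprung end. Inside: 94 mm wide in x, walls 8 mm thick with top inner edges of the long sides bevelled 4 mm; floor z = 8 mm, walls up to z = 40; end walls' inner faces at y = -75 and +100. Glass lid open, sloping from rim to desk, to x = 168.
- lip (a point): Middle of the inner edge of the brass lip at the box's -y end (axes as the box's). The lip is 70 mm wide (x) and juts 6 mm inward from the end wall, to y = -69 mm in the box frame; underside at z = 34.7 mm, top at z = 38.7 mm above the desk. The tray's end rim sits under it, so the tray must move at least 6 mm towards +y before it can be lifted.
- shoe (a joint): Sprung shoe at the box's +y end: upright steel plate 80 mm wide, from 11 to 76 mm above the desk (36 mm above the walls). 0 = fully out (towards the lip), 0.018 m = fully back (+y) on a hard stop. Spring 4.2 N at 0, rising evenly to 10.5 N. Its block sits in slots, elsewhere each time: face at y = 66 to 72 mm fully out, 84 to 90 fully back (box frame). Find the stop by feel.
- spring_block (a point): Nominal middle of the fixed aluminium spring block outside the box's +y end, on the end wall (box frame x = 0, y = 119 mm, 33 mm up): block 90 mm wide, 66 mm high, 28 mm deep, carrying the shoe's two rods, which reach to y = 167 mm. The true block stands 0 to 6 mm farther in +y than this point.
- tray_bar (a point): Middle of the tray's grip bar, 34 mm above the tray's underside. Flat-sided aluminium bar along x over the middle of the tray, 66 mm long, 14 mm thick (y), top 46 mm above the underside; grip it across the 14 mm from above. Axes: the tray's, as the box's at the start, x and y opposite once turned. Home: at x = 0 (2 mm play each side), y = 0, z = 42 mm in the box frame.
- big_beetle (a point): Middle of the one big black beetle (50 mm long), fixed in the tray 45 mm towards its -y end, 10 mm above its underside; six small beetles lie in the other half. Tray: white, 90 mm (x) by 150 mm (y), 24 mm high, 4 mm walls, 0.25 to 0.5 kg; only the bar stands above the walls. Its ends are at y = -75 and +75 mm when home, the shoe then reading 0.003 to 0.009.
- flask_mid (a point): Pewter collecting flask standing beside the box, 76 mm across, 122 mm high; point half-way up. Leave alone.
- dish_mid (a point): White sorting dish, 100 mm across, 28 mm high; point half-way up. Leave alone.
- probe_mid (a point): Chrome probe lying on the desk, about 145 mm long, 9 mm thick; its middle. Leave alone.
- lens: Brass lens on a swivel arm, fixed to the desk: round foot 90 mm across (origin at its underside), post 152 mm high, arm and lens reaching 152 mm along its -x at 145 to 156 mm height. Leave alone.
There are look-alikes about, which are no part of the job. Leave any blue or pink look-alike of the part that bears tray_bar alone. What is shaped like the part that bears shoe but green or orange is not meant.

How it is judged:
On the way, in this order (a step that is already met when the one before it is completed fails the run):
1. the tray, still down in the box, has pushed the shoe right back (within 2.5 mm of its stop) (value of joint shoe above 0.0155 m and z of tray_bar in the frame of box below 0.055 m), for 0.05 s.
2. the tray is lifted clear of the box (z of tray_bar in the frame of box above 0.076 m), for 0.1 s.
3. turned half round, the tray has pushed the shoe right back again (within 2.5 mm of its stop) (value of joint shoe above 0.0155 m and y of big_beetle in the frame of box above 0.03 m and horizontal distance between tray_bar and box below 0.03 m), for 0.05 s.
At the end, for the whole second after the job is handed in: The tray lies flat (3 hundredths of a radian) on the floor of the box (within 2 mm), in line with it, end home under the lip (within 2.5 mm of the lip-end wall), the big beetle at the sprung end, and the shoe resting against the tray's other end (y of big_beetle in the frame of box above 0.04 m and y of tray_bar in the frame of box below 0.0025 m and z of tray_bar in the frame of box between 0.04 and 0.044 m and angle between tray_bar's own z axis and vertical below 0.03 rad and angle between the y axis of tray_bar and the y axis of box, either way round below 0.06 rad and value of joint shoe below 0.0125 m and horizontal distance between tray_bar and box below 0.006 m); the robot touches nothing.
It fails at once if the tray is tipped by more than 0.5 rad (angle between tray_bar's own z axis and vertical above 0.5 rad).
It fails at once if the shoe is rammed (more than 60 N) (contact force between tray and shoe above 60 N).
It fails at once if the flask is moved by more than 30 mm (distance of flask_mid from where it was at the start of the episode above 0.03 m).
It fails at once if the dish is moved by more than 30 mm (distance of dish_mid from where it was at the start of the episode above 0.03 m).
It fails at once if the probe is moved by more than 30 mm (distance of probe_mid from where it was at the start of the episode above 0.03 m).
It also fails if it takes over 72 s, if anything falls off the work surface, if the arm or the gripper's body presses on something with over 40 N, if the wrist force passes 120 N, or if a joint passes its speed limit or range.

## Robot

A 6-joint arm with a two-finger parallel gripper is mounted at the origin on the work surface. World frame = base frame: x ahead of the robot, y to its left, z up, the work surface at z = 0. Lengths are in m, angles in rad, forces in N, time in s.
With the tool pointing down it reaches from about 0.275 to 0.875 m from the base axis. Payload 12.5 kg.
Tool frame: the origin (TCP) lies on the centre line of the jaws, within the pads' length; the fingertips stand r.finger_overhang ahead of it and the grasp point (between the pads) lies 3 mm ahead of it (r.finger_overhang is the distance from the TCP to the fingertips, in m); z points along the fingers, y is the direction in which the jaws open and shut (so a half turn about z gives the same grasp; the last joint's range is limited). The gripper opens to 85 mm and grips with 20 to 120 N. Pads are 22 mm wide; open, the fingers measure 114 mm over their backs; the gripper's body (76 mm by 85 mm) begins 54 mm behind the grasp point. The pads swing forward as they close: fully open they stand 13 mm farther back than shut.
Start: joints at [1.218, 0.351, 1.652, -0, 1.139, -0.085], TCP at [0.146, 0.53, 0.253] pointing down, gripper open.
Joint ranges: [-2.75, 2.75], [-0.79, 2.1], [0.01, 2.65], [-1.57, 4.71], [0.07, 3.14], [-2.87, 2.87]. Speed limits (rad/s): [2.22, 2.22, 2.79, 3.14, 3.14, 3.14].

## Interface

Orientations are given as a unit quaternion [x, y, z, w].
In Python, from cell import r, optics gives the robot as it stands. The module is installed in compiled form; this text tells all that it offers. Calls block until the motion is done:
- r.move_to(position, orientation): joint-space move of the TCP to a pose.
- r.move_linear(position, rot=None, vel=0.15): straight line of the TCP; rot=None keeps the orientation; vel is the mean speed in m/s.
- r.set_joints(angles): joint-space move.
- r.set_gripper(opening, squeeze=None): opening from 0.0 (shut) to 1.0 (fully open); squeeze is the grip in N (None keeps the last); returns when the fingers have stopped.
- r.sleep(seconds).
- r.inverse_kinematics(position, orientation): joint angles nearest the present ones, or None.
- optics.get_image(name): name is "scene" or "top"; returns a dict with "pixels" (480x640x3 uint8, red, green, blue), "depth" (480x640 float32, m along the optical axis (not along the pixel's ray), 0 where there is no reading), "fx", "fy", "cx", "cy" (pixels), "D" ([k1, k2, p1, p2, k3] as OpenCV has them; the pictures are not rectified), "camera_from_world" (4x4, takes a point from world to camera coordinates). Camera axes: x right, y down, z forward; pixel columns grow to the right and rows downward; lengths in m; the calibration is good to about 2 mm. A picture is of the moment at which its call begins.
A pose or a line that the arm cannot do raises r.PlanningError and nothing moves.
- r.hand_in(): hands the job in, once; it reports no verdict.
Readings, each from a call of its own:
- r.current_t(): time.
- r.current_q(): joint angles.
- r.current_qvel(): joint speeds.
- r.current_effort(): joint torques, N m.
- r.current_tool_pos(): TCP position.
- r.current_ee_rot(): TCP orientation.
- r.current_contact_force(): force on the tool from outside, world axes, zero at the start.
- r.current_torque(): the same for the moment, N m.
- r.current_opening(): opening from 0.0 (shut) to 1.0 (fully open).
Only numpy, scipy, OpenCV 4.12 (cv2) and the standard library are available. Lean on these libraries where they do the work, as an engineer would, in place of code of your own. Each camera call takes 0.05 s, during which the arm holds its last target. There are 200 camera calls.

## Working session

There is one attempt and no reset: what is moved stays moved. The work goes in short steps, each a Python script; the robot and the scene stay as the last script left them, time stands still between calls to the robot, and variables do not carry over. Pictures are saved under pics/ and viewed, about 8 in all and at most 12, crops included, and the job is handed in when it is done.

```bash
mkdir -p pics
cat > h.py <<'E'
import numpy as np, cv2, pickle
from cell import r, optics
def snap(n,f):
    d=optics.get_image(n); cv2.imwrite(f'pics/{f}.png',d['pixels'][:,:,::-1]); pickle.dump(d,open(f'pics/{f}.pkl','wb')); return d
def ray(d,uv):
    K=np.array([[d['fx'],0,d['cx']],[0,d['fy'],d['cy']],[0,0,1]]);T=np.array(d['camera_from_world'])
    n=cv2.undistortPoints(np.array(uv,float).reshape(-1,1,2),K,np.array(d['D'])).reshape(-1,2)
    v=np.c_[n,np.ones(len(n))]@T[:3,:3]; o=-T[:3,:3].T@T[:3,3]; return o,v
def onplane(d,uv,z):
    o,v=ray(d,uv); return o+v*((z-o[2])/v[:,2])[:,None]
def cloud(d):
    h,w=d['depth'].shape; u,v=np.meshgrid(np.arange(w),np.arange(h))
    o,dr=ray(d,np.c_[u.ravel(),v.ravel()]); P=o+dr*d['depth'].ravel()[:,None]; P[d['depth'].ravel()==0]=np.nan
    return P.reshape(h,w,3)
E
python3 - <<'E'
from h import *
for n in('top','scene'):
    d=snap(n,n+'0'); T=np.array(d['camera_from_world']); print(n,-T[:3,:3].T@T[:3,3],d['fx'],d['D'],(d['depth']>0).mean())
print(r.finger_overhang,r.current_t(),r.current_tool_pos(),r.current_ee_rot(),r.current_opening())
E
```

```text
top [ 0.44218409 -0.01234261  1.39714125] 607.4520507707209 [-0.13071894  0.          0.          0.          0.        ] 0.9960026041666666
scene [1.05503463 0.92187948 0.97091291] 620.7385130453187 [-0.09261184  0.          0.          0.          0.        ] 0.9959895833333333
0.022 0.1 [0.14540049 0.53013531 0.25281577] [ 1.33490264e-01  9.91049986e-01 -5.10840131e-04 -1.18962979e-04] 1.0010275681085985
```

View pics/top0.png

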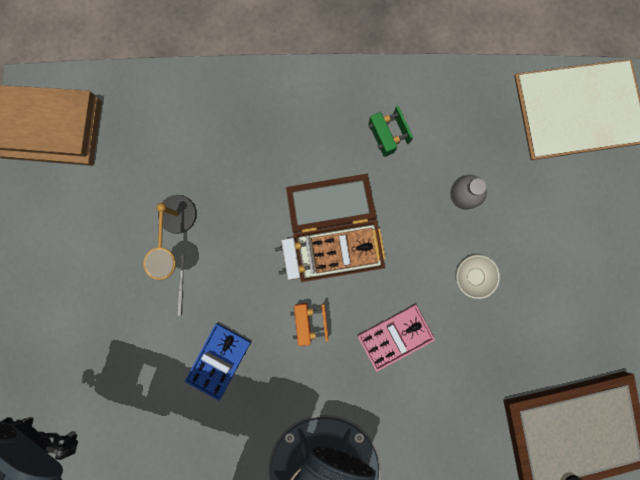

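View pics/scene0.png

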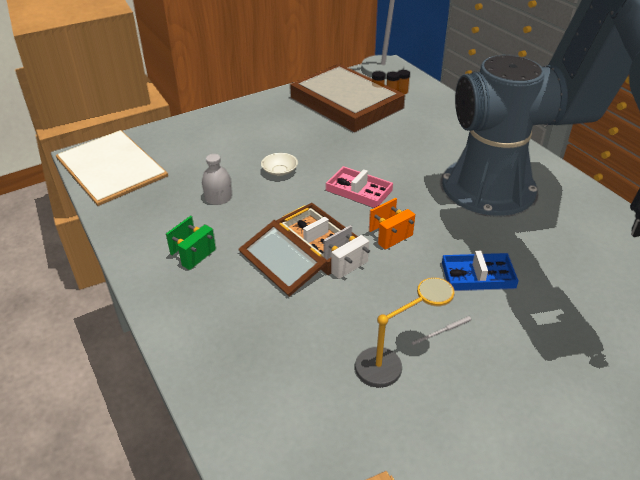

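The top view shows the box with its beetle end at the right (362,247). The bar is at (344,250), the shoe at about (307,253) and the block at (290,258). The lens is at the left (160,262). I'll measure from depth and rays next.

Run:
```python
from h import *
d=pickle.load(open('pics/top0.pkl','rb'));P=cloud(d);Z=P[:,:,2]
win=np.zeros(Z.shape,bool);win[215:290,270:395]=1
im=d['pixels'].astype(int);hsv=cv2.cvtColor(d['pixels'],cv2.COLOR_RGB2HSV)
def rect(m,z,name):
    n,l,s,c=cv2.connectedComponentsWithStats(m.astype(np.uint8),connectivity=4)
    for i in range(1,n):
        if s[i,4]<25: continue
        uv=np.argwhere(l==i)[:,::-1]; Q=onplane(d,uv,z)[:,:2]
        (c0,sz,a)=cv2.minAreaRect((Q*1000).astype(np.float32)); print(name,s[i].tolist(),np.round(c0,1),np.round(sz,1),round(a,1),'medz',round(float(np.nanmedian(Z[l==i])),4))
rect(win&(Z>.046)&(Z<.064)&(hsv[:,:,1]<60),.054,'bar')
rect(win&(Z>.066),.076,'shoe?')
rect(win&(hsv[:,:,2]>170)&(hsv[:,:,1]<50),.054,'white')
rect(win&(hsv[:,:,0]>18)&(hsv[:,:,0]<30)&(hsv[:,:,1]>120)&(hsv[:,:,2]>130),.0387,'brass')
# box walls outer
rect(win&(Z>.03)&(Z<.05),.04,'rim')
c=cv2.resize(d['pixels'][210:295,265:400,::-1],None,fx=5.9,fy=5.9,interpolation=cv2.INTER_CUBIC);cv2.imwrite('pics/crop0.png',c)
```

```text
bar [339, 235, 11, 30, 179] [502.7 -44.9] [65.5 13.1] 9.1 medz 0.0542
bar [275, 247, 8, 5, 27] [505.2 100. ] [ 7.7 15.7] 9.2 medz 0.0593
bar [279, 268, 10, 8, 38] [455.   88.6] [20.  15.5] 89.9 medz 0.0595
shoe? [305, 237, 8, 37, 104] [490.4  32.2] [79.5  6.1] 9.3 medz 0.0764
shoe? [281, 240, 11, 17, 53] [506.6  82.6] [37.9 15. ] 16.7 medz 0.0677
white [311, 226, 63, 11, 95] [544.2 -41.1] [  5.9 138.9] 7.7 medz 0.0323
white [339, 235, 10, 30, 162] [502.6 -45.5] [64.4 12.3] 9.5 medz 0.0542
white [300, 237, 8, 9, 28] [524.6  41.3] [21.9 10.6] 49.2 medz 0.0125
white [282, 239, 17, 40, 455] [483.9  73.8] [88.1 25.4] 9.0 medz 0.0657
white [301, 246, 10, 18, 126] [491.2  39.8] [37.9 17.5] 9.3 medz 0.0107
white [305, 261, 75, 16, 158] [468.  -40.1] [ 25.3 165.9] 7.9 medz 0.0308
brass [379, 229, 6, 30, 48] [ 516.9 -129.6] [65.9  3.7] 8.9 medz 0.0386
brass [372, 230, 8, 31, 72] [ 514.1 -116.9] [68.1  6.2] 9.5 medz 0.0397
rim [290, 215, 95, 68, 2095] [521.8 -31. ] [151.9 195. ] 9.2 medz 0.0395
rim [308, 240, 4, 14, 25] [511.1  30.7] [29.5  4. ] 9.3 medz 0.033
rim [296, 249, 5, 17, 52] [487.2  57.3] [36.4  7. ] 9.4 medz 0.0393
```

View pics/crop0.png

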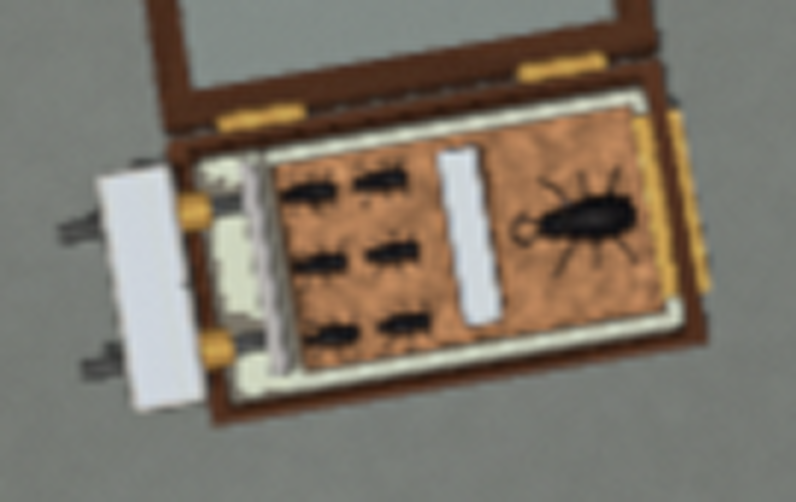

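The box frame from bar, shoe and lip agrees: centre (0.5027, -0.0449), yaw about 9.25°. The bar is within 0.3 mm of the box's centre line. Next I'll approach and grip.

```bash
cat >> h.py <<'E'
from scipy.spatial.transform import Rotation as R
YAW=np.radians(9.25); C=np.array([.5027,-.0449]); EX=np.array([np.cos(YAW),np.sin(YAW)]); EY=np.array([-EX[1],EX[0]])
def quat(sgn):  # tool down, tool y along sgn*box y
    y=np.r_[sgn*EY,0]; z=np.array([0,0,-1.]); return R.from_matrix(np.c_[np.cross(y,z),y,z]).as_quat()
def W(x,y,z): return np.r_[C+x*EX+y*EY,z]
def B():
    p=np.array(r.current_tool_pos()); return np.r_[(p[:2]-C)@EX,(p[:2]-C)@EY,p[2]]
def F():
    f=np.array(r.current_contact_force()); return np.r_[f[:2]@EX,f[:2]@EY,f[2]]
def st(s=''): print(s,'t%.1f'%r.current_t(),'B',np.round(B()*1000,1),'F',np.round(F(),1),'open%.3f'%r.current_opening(),flush=True)
E
python3 - <<'E'
from h import *
for s in(1,-1): print(s,r.inverse_kinematics(W(0,0,.13),quat(s)),r.inverse_kinematics(W(0,0,.2),quat(s)))
s=1
r.move_to(W(0,0,.16),quat(s)); st(); print(np.round(r.current_q(),2))
d=snap('scene','scene1')
r.move_linear(W(0,0,.048),vel=.1); st()
r.set_gripper(0.0,60); st('grip'); r.sleep(.2); st()
E
```

```text
1 [-1.81345871e-01  4.41060928e-01  1.87382125e+00 -4.44089210e-16
  8.26710478e-01 -1.91358515e+00] [-1.81345871e-01  3.35141583e-01  1.82154108e+00 -4.44089210e-16
  9.84909987e-01 -1.91358515e+00]
-1 [-1.81345871e-01  4.41060928e-01  1.87382125e+00 -4.44089210e-16
  8.26710478e-01  1.22800750e+00] [-1.81345871e-01  3.35141583e-01  1.82154108e+00 -4.44089210e-16
  9.84909987e-01  1.22800750e+00]
 t2.5 B [  0.2   0.5 160.1] F [ 0.6 -0.5  0.5] open1.002
[-0.18  0.39  1.85  0.    0.89 -1.91]
 t3.8 B [ 0.3 -0.1 48.5] F [-0.3  0.3 -0.3] open1.002
grip t4.5 B [ 0.2 -0.5 48.3] F [-1.7 -4.7  4.4] open0.153
 t4.7 B [ 0.1 -0.5 48.3] F [-2.2 -4.5  4.2] open0.153
```

Grip holds on the bar (opening about 13 mm). Next I'll push toward the shoe's stop by feel.

```bash
cat >> h.py <<'E'
def push(y0,y1,z,x=0,fstop=24,step=.001,vel=.025):
    y=y0
    while y<y1:
        y+=step; r.move_linear(W(x,y,z),vel=vel); f=F()
        print('%.1f:%.1f/%.1f'%(B()[1]*1000,f[1],f[2]),end=' ')
        if abs(f[1])>fstop: break
    print(); st('push end'); return y
E
python3 - <<'E'
from h import *
y=push(0,.017,.0485); print(y)
E
```

```text
0.4:-7.0/-3.0 1.4:-6.6/-2.7 2.3:-7.7/-3.4 3.3:-8.0/-2.0 4.2:-8.8/-1.7 5.2:-9.4/-2.1 6.2:-9.7/-2.6 7.1:-10.1/-2.3 8.1:-9.3/-3.3 8.8:-12.1/-2.7 9.0:-20.9/-0.6 9.1:-28.7/-0.8 
push end t7.7 B [ 0.2  9.1 48.8] F [ -6.5 -28.7  -0.8] open0.152
0.012000000000000004
```

The stop is felt clearly at y≈8.9 mm, with force jumping from 10 to 29 N. I'll ease off slightly, lift, clear the shoe, and turn.

Run:
```python
from h import *
r.sleep(.1)
r.move_linear(W(0,.0097,.0485),vel=.02); st('eased')
for z in(.056,.066,.078,.095): r.move_linear(W(0,.0097,z),vel=.06); st('lift')
r.sleep(.15)
r.move_linear(W(0,-.02,.097),vel=.08); st('back')
r.move_linear(W(0,-.02,.15),vel=.12); st('up')
d=snap('scene','scene2')
```

```text
eased t8.1 B [ 0.1  8.5 48.5] F [ -1.8 -11.4  -2.1] open0.158
lift t8.3 B [-0.1  8.8 55.9] F [ -2.5 -10.4  -2.4] open0.148
lift t8.7 B [-0.1  8.8 66. ] F [ -1.6 -10.7  -0.9] open0.148
lift t9.0 B [-0.1  8.7 78. ] F [ -1.3 -10.1  -1. ] open0.154
lift t9.4 B [-0.1  8.7 95. ] F [-2.6 -9.9 -0.8] open0.149
back t10.1 B [ -0.3 -19.8  96.8] F [ 0.4  0.4 -4. ] open0.150
up t10.7 B [ -0.3 -19.7 149.6] F [-0.6 -0.3 -3.7] open0.152
```

View pics/scene2.png

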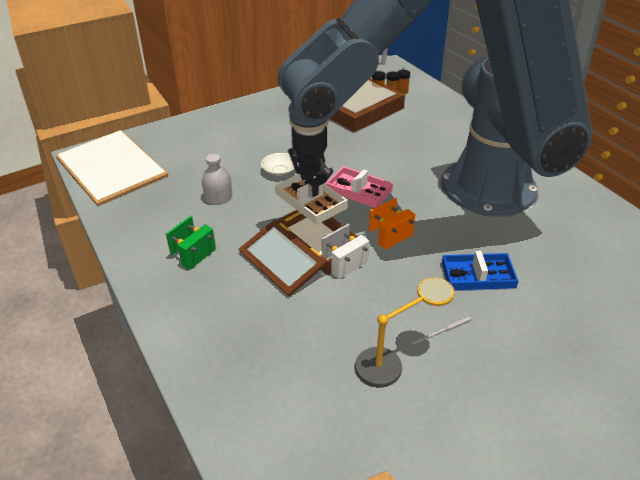

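Tray held level and lifted clear, at around (310,197); the box below it is empty. Next I'll turn it and compare the tray's outline before and after.

```bash
cat > m.py <<'E'
from h import *
def meas(d,zt,yc):
    P=cloud(d); bx=(P[:,:,:2]-C)@EX; by=(P[:,:,:2]-C)@EY; z=P[:,:,2]
    hsv=cv2.cvtColor(d['pixels'],cv2.COLOR_RGB2HSV)
    m=(abs(z-zt)<.006)&(abs(bx)<.065)&(abs(by-yc)<.1)&(hsv[:,:,1]<70)&(hsv[:,:,2]>110)
    if m.sum()<20: print('few',m.sum()); return
    uv=np.argwhere(m)[:,::-1]; Q=onplane(d,uv,zt)[:,:2]; q=np.c_[(Q-C)@EX,(Q-C)@EY]*1000
    print('n',m.sum(),'x',np.round(np.percentile(q[:,0],[0,2,98,100]),1),'y',np.round(np.percentile(q[:,1],[0,2,98,100]),1),cv2.minAreaRect(q.astype(np.float32)))
E
python3 - <<'E'
from m import *
b=snap('top','top2'); a=pickle.load(open('pics/scene2.pkl','rb'))
r.move_to(W(0,-.02,.15),quat(-1)); st('turned')
c=snap('scene','scene3');e=snap('top','top3')
# rim top at TCP height - 16.4 mm: home TCP .0484 <-> rim z .032
zt=.15-.0164
for n,d in(('scene before',a),('scene after',c),('top before',b),('top after',e)): print(n); meas(d,zt,-.02)
E
```

```text
turned t13.5 B [ -0. -20. 150.] F [ 0.2  0.7 -4.4] open0.154
scene before
n 443 x [-44.7 -43.8  48.8  51.1] y [-93.3 -92.2  61.   63.3] ((3.1073760986328125, -14.97601318359375), (95.64834594726562, 156.74188232421875), 0.1330823302268982)
scene after
n 463 x [-45.7 -44.7  48.1  51.4] y [-94.4 -93.   60.6  63. ] ((2.4548416137695312, -15.828544616699219), (157.3059539794922, 97.02995300292969), 89.59516143798828)
top before
n 32 x [15.6 16.9 43.9 44.1] y [46.9 47.1 57.2 57.2] ((30.95367431640625, 55.146183013916016), (8.251461029052734, 29.536592483520508), 71.81956481933594)
top after
n 31 x [13.6 14.8 43.4 43.8] y [46.9 47.1 56.9 56.9] ((29.889690399169922, 55.34712219238281), (8.264460563659668, 31.60321044921875), 72.434326171875)
```

View pics/scene3.png

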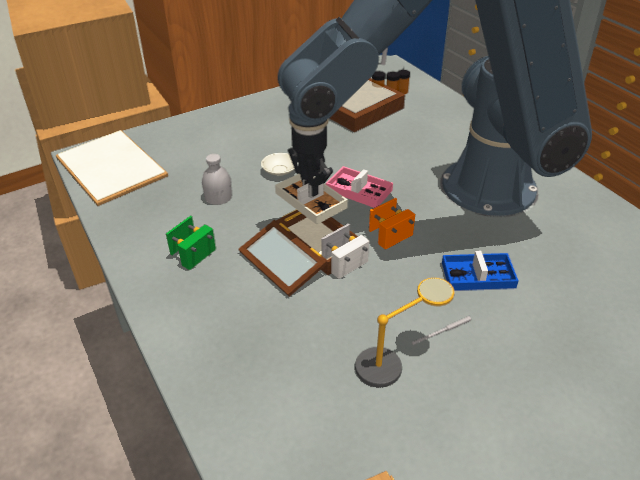

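The turned tray now has its big beetle at the sprung end (325,206). Both views show about -0.6 mm in x, so I'll correct that, descend to just above the walls, and push the shoe back.

Run:
```python
from h import *
x=.0006
r.move_linear(W(x,-.02,.086),vel=.08); st('low')
r.move_linear(W(x,-.011,.086),vel=.05); st()
y=push(-.011,.004,.086,x,step=.003,vel=.03)
y=push(y,.016,.086,x,fstop=22); print(y)
r.sleep(.1)
r.move_linear(W(x,y-.002,.086),vel=.02); st('eased')
for z in np.arange(.082,.0480,-.003):
    r.move_linear(W(x,y-.002,z),vel=.03); f=F(); st('dn')
    if f[2]>10 or abs(f[0])>12: break
```

```text
low t14.5 B [  0.9 -20.1  86.4] F [-0.  -0.9 -4.7] open0.153
 t14.8 B [  0.7 -10.6  86.2] F [-0.6 -0.1 -3.7] open0.153
-8.3:-4.8/-2.7 -5.4:-5.6/-2.0 -2.5:-6.1/-1.5 0.4:-7.7/-1.0 3.3:-8.7/-1.4 
push end t16.1 B [ 0.8  3.3 86.2] F [-1.9 -8.7 -1.4] open0.151
4.2:-8.4/-1.8 5.1:-9.2/-2.3 6.1:-10.0/-1.7 7.1:-8.6/-2.1 8.0:-11.4/-1.6 8.8:-11.8/-1.5 9.0:-19.9/-0.9 9.1:-27.1/-0.6 
push end t18.1 B [ 0.9  9.1 86.5] F [ -5.3 -27.1  -0.6] open0.151
0.012000000000000004
eased t18.4 B [ 0.8  8.8 86.3] F [-2.8 -9.8 -1.3] open0.150
dn t18.7 B [ 1.3  8.8 82.4] F [  0.3 -10.8  -3.5] open0.156
dn t19.0 B [ 1.5  8.8 79.4] F [  0.9 -10.   -2.8] open0.149
dn t19.2 B [ 1.6  8.8 76.5] F [  0.9 -10.7  -2.2] open0.155
dn t19.5 B [ 1.7  8.8 73.5] F [  1.4 -11.3  -3. ] open0.155
dn t19.7 B [ 1.7  8.8 70.5] F [  1.7 -10.   -3. ] open0.151
dn t20.0 B [ 1.7  8.8 67.5] F [  1.7 -10.2  -3.2] open0.151
dn t20.2 B [ 1.7  8.8 64.5] F [  1.5 -10.   -2.3] open0.158
dn t20.5 B [ 1.8  8.8 61.5] F [  1.7 -10.4  -2.7] open0.148
dn t20.7 B [ 1.8  8.8 58.5] F [  1.5 -10.9  -3.2] open0.149
dn t21.0 B [ 1.8  8.8 55.5] F [ 2.3 -9.6 -2.4] open0.152
dn t21.2 B [ 1.8  8.7 52.6] F [  0.7 -10.3  -2.8] open0.154
dn t21.5 B [ 1.8  8.8 49.5] F [  2.  -11.2  -2.8] open0.152
```

The tray went down smoothly inside the walls. I'll seat it on the floor, slide it home and release.

Run:
```python
from h import *
x=.0012
for z in(.0485,.0478,.0472):
    r.move_linear(W(x,.010,z),vel=.02); st('seat')
    if F()[2]>3: break
for y in(.007,.004,.002,.0005,-.0005,-.0015):
    r.move_linear(W(x,y,z),vel=.03); st('home')
    if F()[1]>8: break
r.set_gripper(1.0); st('open'); r.sleep(.2)
r.move_linear(W(x,B()[1],.17),vel=.1); st('up')
q=np.array(r.current_q()); q[0]+=1.0; r.set_joints(q); st('away')
d=snap('top','top4'); snap('scene','scene4')
c=cv2.resize(d['pixels'][210:295,265:400,::-1],None,fx=5.9,fy=5.9,interpolation=cv2.INTER_CUBIC);cv2.imwrite('pics/crop4.png',c)
P=cloud(d);Z=P[:,:,2];hsv=cv2.cvtColor(d['pixels'],cv2.COLOR_RGB2HSV)
win=np.zeros(Z.shape,bool);win[215:290,270:395]=1
for nm,m,z in(('bar',win&(Z>.046)&(Z<.064)&(hsv[:,:,1]<60),.054),('shoe',win&(Z>.07),.076)):
    n,l,s,cc=cv2.connectedComponentsWithStats(m.astype(np.uint8),connectivity=4)
    for i in range(1,n):
        if s[i,4]<60: continue
        Q=onplane(d,np.argwhere(l==i)[:,::-1],z)[:,:2]; a,sz,an=cv2.minAreaRect((Q*1000).astype(np.float32))
        v=np.array(a)/1000-C; print(nm,np.round([v@EX*1000,v@EY*1000],1),np.round(sz,1),round(an,2),'z',np.nanmedian(Z[l==i]))
```

```text
seat t21.7 B [ 2.   8.7 49.1] F [ -0.6 -11.8   1.4] open0.146
seat t22.0 B [ 2.1  8.7 48.4] F [  0.3 -11.    1.2] open0.154
seat t22.2 B [ 2.2  8.7 48.3] F [ -2.  -10.3   8.7] open0.153
home t22.5 B [ 2.2  5.8 48.3] F [-2.8 -9.1  7.7] open0.152
home t22.7 B [ 2.2  2.9 48.3] F [-2.3 -8.   8.9] open0.152
home t23.0 B [ 2.2  1.1 48.3] F [-2.4 -6.6  9.2] open0.152
home t23.2 B [ 2.2 -0.2 48.3] F [-1.8 -5.6  9.4] open0.154
home t23.5 B [ 2.2 -1.1 48.3] F [-1.  -2.6 10.2] open0.149
home t23.7 B [ 2.2 -1.8 48.3] F [-0.4 -1.2 11. ] open0.154
open t24.4 B [ 1.2 -1.5 47.2] F [ 0.8 -0.8 -1.4] open1.001
up t26.0 B [  0.9  -1.4 169.4] F [-0.5 -0.1  0.6] open1.002
away t27.8 B [-117.3  468.4  169.4] F [0.7 0.1 0.7] open0.998
bar [ 0.9 -0. ] [65.9 13.1] 9.12 z 0.054085208642659977
shoe [ 0.3 78.1] [79.5  6.1] 9.3 z 0.07569572480911091
```

View pics/crop4.png

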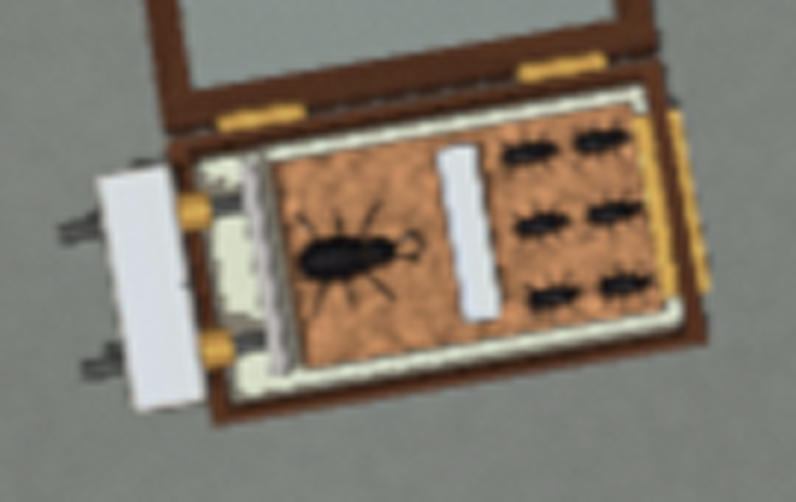

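The crop shows the tray home: big beetle by the shoe (350,257), small beetles at the lip end, bar at (470,232). Bar and shoe read as they did at the start, within 1 mm.

```bash
python3 -c "
from h import *
st(); r.hand_in()"
```

```text
t27.9 B [-117.2  468.4  169.4] F [ 0.  -0.1  0.3] open0.998
the job is handed in; nothing more can be done
```

The tray is now in the right way round, with the big beetle by the steel spring shoe and the other end home under the lip. I handed the job in at 27.9 s of the 72 s allowed; no verdict was reported.

- **How it went:** I gripped the bar and pushed the tray against the shoe until I felt the stop. The force jumped from about 10 to 29 N there. I then lifted the tray clear, turned it half a turn, pushed the shoe back to the same stop at 27 N, lowered the tray to the floor, slid it home and let go.
- **Tray position:** The last top picture put the bar 0.9 mm sideways and 0.0 mm lengthwise from where it started. Its top was 54.1 mm high (54 mm nominal when flat on the floor), and it was in line with the box within about 0.2°.
- **Shoe:** It rests on the tray's end where it did at the start, about 9 mm short of its stop.
- **Robot:** The gripper was open and clear of everything, with no force on the tool.

No check failed. I did not measure the flask, dish and probe again at the end. They looked unmoved in the picture taken mid-job, and the tool force stayed near zero on the last move away.

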